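# Clamp the blank through the guard window and start the cycle

## Robot

A 6-joint arm with a two-finger parallel gripper is mounted at the origin on the work surface. World frame = base frame: x ahead of the robot, y to its left, z up, the work surface at z = 0. Lengths are in m, angles in degrees, forces in N, time in s.
With the tool pointing down it reaches from about 0.35 to 0.875 m from the base axis. Payload 4.2 kg.
Tool frame: the origin (TCP) lies at the very end of the fingers, on their centre line; the grasp point (between the pads) lies 19 mm behind it; y points along the fingers, x is the direction in which the jaws open and shut, and the axes are right-handed (so a half turn about y gives the same grasp; the last joint's range is limited). The gripper opens to 85 mm and grips with 20 to 120 N. Pads are 22 mm wide; open, the fingers measure 114 mm over their backs; the gripper's body (76 mm by 85 mm) begins 54 mm behind the grasp point. The pads swing forward as they close: fully open they stand 13 mm farther back than shut.
Start: joints at [81.452, 22.042, 0.453, 0, -68.411, -14.817], TCP at [0.248, 0.574, 0.231] pointing down, gripper open.
Joint ranges: [-179.83, 179.83], [-69.29, 118.12], [-61.27, 80.66], [-181.25, 117.63], [-171.15, -9.14], [-177.46, 177.46]. Speed limits (degrees/s): [159.86, 159.86, 180, 180, 180, 180].

## Interface

Orientations are given as a 3x3 rotation matrix whose columns are the frame's x, y, z axes.
In Python, from cell import readout, eyes, ctrl gives the robot as it stands.
- The arm moves only by the shell command python3 -m jog 'ROWS'. ROWS is a JSON object of lists of equal length, an entry for each row: "fingers": the closure, from -1 (fully open) to 1 (shut); "xyz": the shift along the tool's x, y, z in cm, a list of three; "yaw": the turn about the tool's y in rad. In form: {"fingers": [fingers, ...], "xyz": [[x, y, z], ...], "yaw": [yaw, ...]}. A call has 1 to 8 rows; each row shifts and turns the pose as measured when the row begins, along the tool's axes as they then stand; what a row does not reach is not made up. A row lasts 1/8 s, in which the tool goes at most 62.5 mm and 10.7 degrees, less where a joint would pass 70% of its speed; a pose out of reach is approached as far as the arm can. A call with a gripper value outside its range is refused whole. The fingers move at their own pace and stop on an object; the grip force is fixed at half the most. Time passes only in rows, so rows that do not move let the fingers close. It gives the time, the measured TCP pose, the force and the opening at its end, in the units of the state.
- readout.state(): the state, without advancing time (a new reading comes with each control period).
- eyes.get_image(name): name is "side" or "top"; returns a dict with "image" (384x512x3 uint8, blue, green, red), "depth" (384x512 float32, m along the optical axis (not along the pixel's ray), 0 where there is no reading), "K" (3x3 intrinsics, pixels), "view" (4x4, takes a point from world to camera coordinates). Camera axes: x right, y up, looking along -z (the intrinsics and any distortion apply to the point x, -y, -z); pixel columns grow to the right and rows downward; lengths in m; the calibration is good to about 2 mm. A picture is of the moment at which its call begins.
- ctrl.job_done(): hands the job in, once; it reports no verdict.
The state is a dict: "clock": time; "joint_pos": joint angles; "dq": joint speeds; "tau": joint torques, N m; "ee_pos": TCP position; "orientation": TCP orientation; "contact_force": force on the tool from outside, world axes, zero at the start; "ft_torque": the same for the moment, N m; "opening": finger opening in m.
Only numpy, scipy, OpenCV 4.12 (cv2) and the standard library are available. Lean on these libraries where they do the work, as an engineer would, in place of code of your own. Each camera call takes 0.05 s, during which the arm holds its last target. There are 200 camera calls.

## Task

Reach down through the window of the yellow guard and press the red-padded clamp lever down as far as it goes, without touching the guard. Then press the green start button on the grey control box fully in and let it go, leaving the red stop button, the blank and everything else on the bench alone.

Things in the scene. Friction and masses are not known exactly. Their poses are not given: they have to be found in the camera images.
- guard: yellow fixed guard over the blue clamp station: a fence 210 x 210 mm with bars on all four sides (gaps of 27 mm) and a flat 6 mm top plate whose upper face is 160 mm above the bench. The top plate has one rectangular window. Origin at the station's centre at bench level; x points from its front to the hinge side, z up. The station's blue base plate is 250 x 250 mm, 16 mm thick
- window (a point): centre of the guard's window, level with the upper face of the top plate (160 mm above the bench). The window measures 90 mm along this frame's x by 110 mm along its y; the frame turns with the station, z up. The red lever pad lies straight below it
- lever_pad (a point): centre of the upper face of the red round pad (28 mm across) at the free end of the steel clamp lever, which points to the window frame's -x from its hinge 95 mm away. The upper face is about 12 mm below the guard's upper face when the lever is fully up and 40 mm below it when fully down; it lies within 2 mm of the window's centre seen from above
- clamp_lever (a joint): clamp lever angle in rad: 0 fully up (open), 0.30 fully down on its stop (clamped). Starts 0 to 0.06. It moves down against friction, about 3 N at the pad, has no spring, and stays where it is left
- blank (a point): centre of the aluminium-coloured blank, 34 x 36 x 30 mm, loose in the dark nest under the lever; a graspable part that stays where it is. Fully down, the lever's rubber shoe comes to rest just over it without moving it
- start_button_top (a point): centre of the top of the green start button on the grey control box (box 90 x 150 x 50 mm, fixed); cap 30 mm across, pressed straight down
- start_button (a joint): start button travel in m: 0 released, 0.006 fully down; a spring returns it, fully down takes 5 N
- stop_button_top (a point): centre of the top of the red stop button on the same box, 84 mm from the green one; same size
- stop_button (a joint): stop button travel in m: 0 released, 0.006 fully down
- wrench: steel wrench, about 150 mm long, lying flat
- screwdriver: screwdriver, about 170 mm long, lying flat
- oil_bottle: closed yellow oil bottle with red cap, 48 mm across, 110 mm tall, standing; origin at its underside
- spray_can: blue can, 60 mm across, 130 mm tall, standing; origin at its underside
- collet: loose steel collet, up to 40 mm across, 52 mm tall, standing; origin at its underside
- live_center: dark steel lathe centre with pointed top, 44 mm across, 75 mm tall, standing; origin at its underside
Mind the look-alikes: they are no part of the job. Several things look just like the part that bears start_button_top: the one meant starts farthest to the robot's right. Of the things that look like the oil_bottle, take the one that is farthest from the robot's base at the start.

How it is judged (in metres and radians):
On the way, in this order (a step that is already met when the one before it is completed fails the run):
1. the clamp lever is pressed fully down (value of joint clamp_lever above 0.27 rad), for 0.2 s.
2. the green start button is pressed fully in (value of joint start_button above 0.0045 m), for 0.05 s.
3. the green start button is let go (value of joint start_button below 0.0015 m), for 0.1 s.
At the end, for the whole second after the job is handed in: lever fully down (over 0.27 of 0.30 rad), green button pressed after that and sprung back (under 1.5 mm), red button out (under 1.5 mm), blank within 10 mm of where it was, bottle and can at rest (value of joint clamp_lever above 0.27 rad and value of joint each of start_button, stop_button below 0.0015 m and distance of blank from where it was at the start of the episode below 0.01 m and linear speed of each of oil_bottle, spray_can below 0.02 m/s); the robot touches nothing.
It fails at once if the robot touches the yellow guard (contact force between guard and the fingers above 0.5 N or contact force between guard and the arm above 0.5 N).
It fails at once if the start button is pressed before the lever is down (value of joint start_button above 0.003 m and value of joint clamp_lever below 0.27 rad).
It fails at once if the red stop button is pressed (value of joint stop_button above 0.002 m).
It fails at once if the blank is lifted or shifted by more than 10 mm (distance of blank from where it was at the start of the episode above 0.01 m).
It fails at once if a bystander is moved or lifted by more than 20 mm (distance of any of wrench, screwdriver, oil_bottle, spray_can, collet, live_center from where it was at the start of the episode above 0.02 m).
It also fails if it takes over 43 s, if anything falls off the work surface, if the arm or the gripper's body presses on something with over 40 N, if the wrist force passes 120 N, or if a joint passes its speed limit or range.

## Working session

There is one attempt and no reset: what is moved stays moved. The work goes in short steps, Python scripts to look and compute and a shell command to move; the robot and the scene stay as the last step left them, time stands still between calls to the robot, and variables do not carry over. Pictures are saved under pics/ and viewed, about 8 in all and at most 12, crops included, and the job is handed in when it is done.

```bash
mkdir -p pics
cat > h.py <<'E'
import numpy as np, cv2
from cell import readout, eyes, ctrl
def grab(n, tag):
    d=eyes.get_image(n); cv2.imwrite(f'pics/{tag}.png',d['image'])
    np.savez(f'{tag}.npz',**{k:np.asarray(d[k]) for k in('image','depth','K','view')}); return d
def pts(d):
    K=d['K'];V=d['view'];z=d['depth'];h,w=z.shape
    u,v=np.meshgrid(np.arange(w),np.arange(h))
    c=np.stack([(u-K[0,2])/K[0,0]*z,-(v-K[1,2])/K[1,1]*z,-z],-1)
    return (c-V[:3,3])@V[:3,:3]
def ray(d,u,v,zw):
    K=d['K'];V=d['view']
    c=np.array([(u-K[0,2])/K[0,0],-(v-K[1,2])/K[1,1],-1.])
    r=V[:3,:3].T@c; o=-V[:3,:3].T@V[:3,3]
    return o+r*(zw-o[2])/r[2]
E
python3 - <<'E'
from h import *
for n in('top','side'):
    d=grab(n,n+'0'); print(n,d.keys(),d['K'].round(1).tolist(),np.round(d['view'],3).tolist())
print(readout.state())
a=np.hstack([cv2.imread('pics/top0.png'),cv2.imread('pics/side0.png')])
E
```

```text
top dict_keys(['image', 'depth', 'K', 'view']) [[422.0, 0.0, 261.4], [0.0, 422.0, 188.4], [0.0, 0.0, 1.0]] [[-0.002, -1.0, 0.01, 0.006], [0.981, -0.0, 0.193, -0.55], [-0.193, 0.01, 0.981, -1.272], [0.0, 0.0, 0.0, 1.0]]
side dict_keys(['image', 'depth', 'K', 'view']) [[487.3, 0.0, 243.6], [0.0, 487.3, 186.5], [0.0, 0.0, 1.0]] [[0.758, -0.653, 0.003, -0.394], [0.361, 0.423, 0.831, -0.286], [-0.544, -0.629, 0.556, -1.53], [0.0, 0.0, 0.0, 1.0]]
{'clock': 0.1, 'joint_pos': array([ 8.14506905e+01,  2.20869825e+01,  3.90248773e-01, -2.50928184e-02,
       -6.84117680e+01, -1.48185086e+01]), 'dq': array([-0.00074724, -0.12079584,  0.14452505,  0.05571018,  0.06815143,
       -0.04943032]), 'tau': array([-7.51367443e-04, -3.93319702e+01,  1.88929796e+01,  4.19794500e+00,
       -2.58243381e-03,  7.71117186e-06]), 'ee_pos': array([0.24765638, 0.57329107, 0.23034299]), 'orientation': array([[-3.96779951e-01, -6.84221124e-04,  9.17913505e-01],
       [-9.17911721e-01, -1.81209793e-03, -3.96780531e-01],
       [ 1.93483478e-03, -9.99998124e-01,  9.09495391e-05]]), 'contact_force': array([-0.48490363,  0.46358863, -0.77768199]), 'ft_torque': array([-0.00455722, -0.01115289,  0.01204057]), 'opening': 0.08539626230752705}
```

View pics/top0.png

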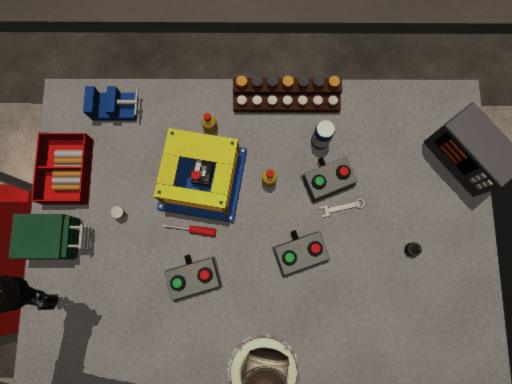

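View pics/side0.png

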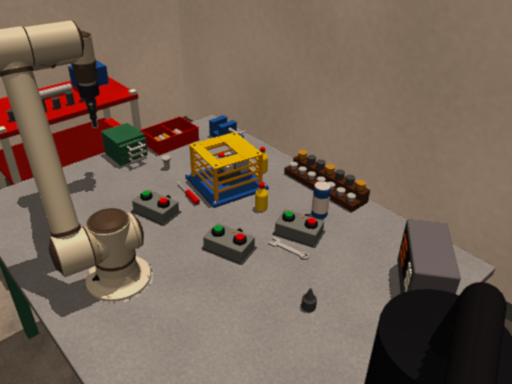

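The top view shows the yellow guard at (200,172), with the red pad near (197,175). There are three control boxes, with green buttons at (177,283), (290,257) and (319,181). The rightmost box, with green at (319,181) and red at (344,172), is the one farthest to the robot's right (-y). I'll confirm it in a crop and measure it.

Run:
```python
from h import *
d=dict(np.load('top0.npz')); s=dict(np.load('side0.npz'))
im=d['image']; P=pts(d); hsv=cv2.cvtColor(im,cv2.COLOR_BGR2HSV)
def blobs(m,amin=15):
    n,l,st,c=cv2.connectedComponentsWithStats(m.astype(np.uint8))
    return [(c[i].round(1),st[i,4],l==i) for i in range(1,n) if st[i,4]>=amin]
g=(hsv[...,0]>45)&(hsv[...,0]<80)&(hsv[...,1]>150)&(hsv[...,2]>70)
r=((hsv[...,0]<6)|(hsv[...,0]>174))&(hsv[...,1]>150)&(hsv[...,2]>90)
for nm,m in(('g',g),('r',r)):
    for c,a,k in blobs(m):
        q=P[k]; q=q[q[:,2]>-.1]
        print(nm,c,a,np.median(q,0).round(4),'zmax',q[:,2].max().round(3))
y=(hsv[...,0]>20)&(hsv[...,0]<35)&(hsv[...,1]>150)&(abs(P[...,2]-.16)<.012)
c,a,k=max(blobs(y),key=lambda t:t[1])
cs,hi=cv2.findContours(k.astype(np.uint8),cv2.RETR_CCOMP,cv2.CHAIN_APPROX_NONE)
for j,q in enumerate(cs):
    if len(q)<30: continue
    w=np.array([ray(d,u,v,.16)[:2] for u,v in q[:,0]],np.float32)
    R=cv2.minAreaRect(w*1000); print('hole' if hi[0][j][3]>=0 else 'outer',R, cv2.boxPoints(R).round(0).tolist())
A=cv2.resize(im[120:250,145:255],None,fx=4,fy=4,interpolation=2)[:520]
B=cv2.resize(im[120:250,290:370],None,fx=4,fy=4,interpolation=2)
cv2.imwrite('pics/crop.png',np.hstack([A,B]))
```

```text
r [206.5 116.1] 37 [0.7683 0.1752 0.1083] zmax 0.114
r [ 45.9 176.6] 1707 [0.6174 0.6704 0.006 ] zmax 1.354
r [343.8 170.7] 68 [ 0.6026 -0.2523  0.0706] zmax 0.078
r [195.2 174.8] 66 [0.5734 0.2015 0.1417] zmax 1.354
r [269.5 173.2] 36 [ 0.5865 -0.0185  0.1088] zmax 0.114
r [202.  230.4] 193 [0.4221 0.1925 0.0232] zmax 1.354
r [315.4 248. ] 75 [ 0.3631 -0.1562  0.0708] zmax 0.078
r [204.  274.6] 77 [0.284  0.177  0.0715] zmax 0.075
outer ((591.5586547851562, 196.3531494140625), (209.05116271972656, 210.70648193359375), 80.29215240478516) [[470.0, 111.0], [678.0, 76.0], [713.0, 282.0], [505.0, 317.0]]
hole ((571.918212890625, 200.16619873046875), (117.22723388671875, 96.80860137939453), 80.27438354492188) [[514.0, 151.0], [610.0, 134.0], [630.0, 250.0], [534.0, 266.0]]
```

View pics/crop.png

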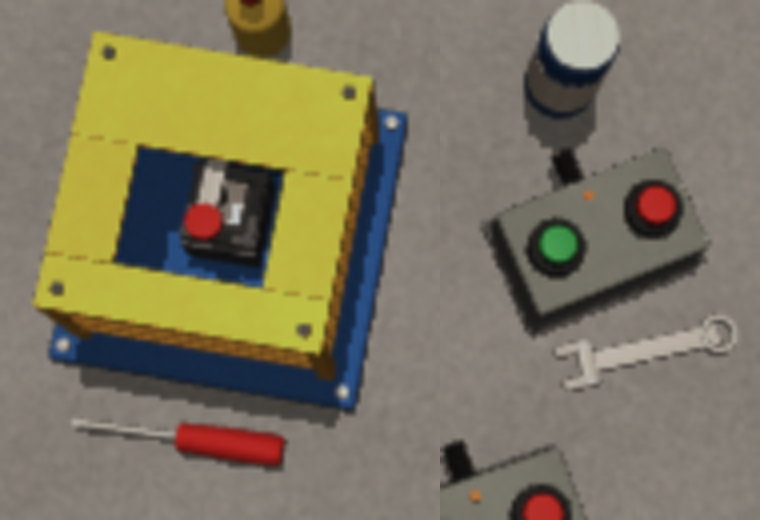

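The crop confirms the rightmost box, with green at about (319,181), red to its right and the wrench and can close by. The pad is visible inside the window. The window centre is about (0.572, 0.200) with a yaw of about -9.7°, and the pad is at about (0.573, 0.2015). I'll align the shut fingers with the window and approach.

```bash
python3 -m jog '{"fingers":[1,1,1,1,1,1,1,1],"xyz":[[0,0,0],[0,0,0],[3.6,0,4.4],[3.6,0,4.4],[3.6,0,4.4],[3.6,0,4.4],[3.6,0,4.4],[3.6,0,4.4]],"yaw":[-0.12,-0.12,0,0,0,0,0,0]}'
cat >> h.py <<'E'
def rel(t):
    s=readout.state();R=s['orientation'];d=R.T@(np.array(t)-s['ee_pos'])*100
    print('t',round(s['clock'],2),'tcp',s['ee_pos'].round(4),'go cm',d.round(2),'F',s['contact_force'].round(1),'x',R[:,0].round(3),'y',R[:,1].round(3),'op',round(s['opening'],4))
E
python3 - <<'E'
from h import *
rel([.573,.2015,.2])
d=dict(np.load('top0.npz'));im=d['image'].astype(int);P=pts(d)
m=(im[...,1]>im[...,2]*1.6)&(im[...,1]>im[...,0]*1.25)&(im[...,1]>70)
n,l,st,c=cv2.connectedComponentsWithStats(m.astype(np.uint8))
for i in range(1,n):
    if st[i,4]>20: print(c[i].round(1),st[i,4],np.median(P[l==i],0).round(4), ray(d,*c[i],.07).round(4))
print('red',ray(d,343.8,170.7,.07).round(4))
E
```

```text
clock: 1.1
ee_pos: [0.4768, 0.3125, 0.2263]
orientation: [[-0.151, -0.005, 0.988], [-0.988, -0.009, -0.151], [0.01, -1.0, -0.003]]
contact_force: [1.3, 0.8, 0.1]
opening: 0.0002
t 1.1 tcp [0.4768 0.3125 0.2263] go cm [ 9.49  2.69 11.19] F [1.3 0.8 0.1] x [-0.151 -0.988  0.01 ] y [-0.005 -0.009 -1.   ] op 0.0002
[319.2 180.4] 66 [ 0.5723 -0.1739  0.0709] [ 0.5722 -0.1744  0.07  ]
[ 35.6 236. ] 2085 [0.3971 0.6669 0.1095] [0.4004 0.6877 0.07  ]
[ 64.9 236. ] 168 [0.3981 0.5875 0.097 ] [0.4003 0.5996 0.07  ]
[289.4 257. ] 76 [ 0.3363 -0.0768  0.0711] [ 0.3364 -0.0779  0.07  ]
[176.5 282.6] 80 [0.2611 0.2587 0.0709] [0.2621 0.2582 0.07  ]
red [ 0.6032 -0.2526  0.07  ]
```

```bash
python3 -m jog '{"fingers":[1,1,1,1],"xyz":[[3.6,0,4.2],[3.6,0,4.2],[2.3,0.5,2.8],[0,0,0]],"yaw":[0,0,0,0]}'
python3 - <<'E'
from h import *
rel([.573,.2015,.18])
d=grab('top','top1'); e=grab('side','side1')
A=cv2.resize(d['image'][110:250,130:270],None,fx=2.8,fy=2.8,interpolation=2)
B=cv2.resize(e['image'][70:210,150:290],None,fx=2.8,fy=2.8,interpolation=2)
cv2.imwrite('pics/c1.png',np.hstack([A,B]))
E
```

```text
clock: 1.6
ee_pos: [0.5767, 0.1938, 0.2194]
orientation: [[-0.157, -0.008, 0.988], [-0.988, -0.011, -0.157], [0.012, -1.0, -0.006]]
contact_force: [0.1, 0.5, -0.3]
opening: 0.0
t 1.6 tcp [0.5767 0.1938 0.2194] go cm [-0.74  3.93 -0.46] F [ 0.1  0.5 -0.3] x [-0.157 -0.988  0.012] y [-0.008 -0.011 -1.   ] op 0.0
```

View pics/c1.png

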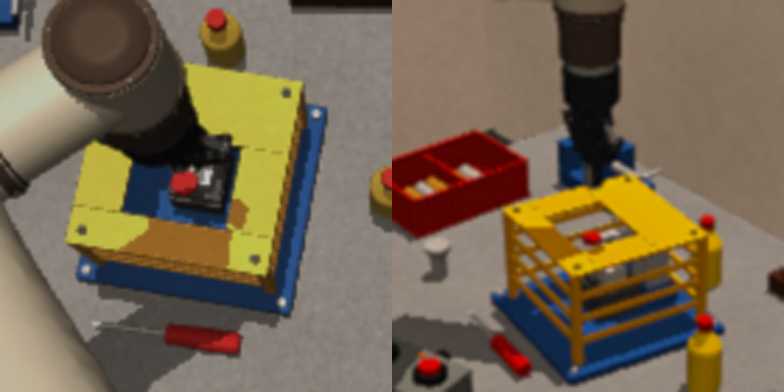

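The crop shows the shut fingers (tip at crop (597,185) in the side half) just above the window and almost over the red pad at (592,237). The remaining correction is about 9 mm.

```bash
python3 -m jog '{"fingers":[1,1,1],"xyz":[[-0.7,2,-0.5],[0,2.2,0],[0,0,0]],"yaw":[0,0,0]}'
python3 - <<'E'
from h import *
rel([.573,.2015,.15])
d=dict(np.load('side1.npz'));im=d['image'].astype(int)
m=(im[...,2]>110)&(im[...,1]<60)&(im[...,0]<60)
n,l,st,c=cv2.connectedComponentsWithStats(m.astype(np.uint8))
for i in range(1,n):
    if st[i,4]>8 and abs(c[i][0]-221)<12 and abs(c[i][1]-154)<12: print(c[i],st[i],ray(d,*c[i],.145))
E
```

```text
clock: 2.08
ee_pos: [0.5697, 0.2067, 0.1783]
orientation: [[-0.149, -0.006, 0.989], [-0.989, -0.009, -0.149], [0.01, -1.0, -0.004]]
contact_force: [-1.1, -0.1, -0.5]
opening: 0.0001
t 2.08 tcp [0.5697 0.2067 0.1783] go cm [0.44 2.84 0.42] F [-1.1 -0.1 -0.5] x [-0.149 -0.989  0.01 ] y [-0.006 -0.009 -1.   ] op 0.0001
[221.2  154.15] [218 152   7   5  20] [0.57458996 0.19670244 0.145     ]
```

```bash
python3 -m jog '{"fingers":[1,1,1],"xyz":[[0.3,0.5,0.3],[0,1.5,0],[0,0,0]],"yaw":[0,0,0]}'
python3 -c "
from h import *
rel([.573,.2005,.12])"
```

```text
clock: 2.45
ee_pos: [0.5724, 0.2047, 0.1593]
orientation: [[-0.147, -0.003, 0.989], [-0.989, -0.007, -0.147], [0.007, -1.0, -0.002]]
contact_force: [0.8, -0.6, -0.0]
opening: 0.0003
t 2.45 tcp [0.5724 0.2047 0.1593] go cm [0.38 3.94 0.12] F [ 0.8 -0.6 -0. ] x [-0.147 -0.989  0.007] y [-0.003 -0.007 -1.   ] op 0.0003
```

```bash
python3 -m jog '{"fingers":[1,1,1,1,1],"xyz":[[0.3,0.7,0],[0.1,0.9,0],[0,0.9,0],[0,0.7,0],[0,0,0]],"yaw":[0,0,0,0,0]}'
python3 -c "
from h import *
rel([.573,.2005,.12])"
```

```text
clock: 3.08
ee_pos: [0.5721, 0.2004, 0.1263]
orientation: [[-0.147, -0.001, 0.989], [-0.989, -0.006, -0.147], [0.006, -1.0, -0.001]]
contact_force: [0.1, -0.5, -1.0]
opening: 0.0002
t 3.08 tcp [0.5721 0.2004 0.1263] go cm [-0.02  0.63  0.08] F [ 0.1 -0.5 -1. ] x [-0.147 -0.989  0.006] y [-0.001 -0.006 -1.   ] op 0.0002
```

```bash
python3 -m jog '{"fingers":[1,1],"xyz":[[0,0.5,0],[0,0.5,0]],"yaw":[0,0]}'
python3 -c "
from h import *
rel([.573,.2005,.12])
e=grab('side','side2'); d=grab('top','top2')
A=cv2.resize(d['image'][110:230,140:260],None,fx=3.3,fy=3.3,interpolation=2)
B=cv2.resize(e['image'][100:220,170:290],None,fx=3.3,fy=3.3,interpolation=2)
cv2.imwrite('pics/c2.png',np.hstack([A,B]))"
```

```text
clock: 3.32
ee_pos: [0.5729, 0.2005, 0.1196]
orientation: [[-0.145, 0.001, 0.989], [-0.989, -0.007, -0.145], [0.007, -1.0, 0.002]]
contact_force: [-11.7, 0.1, 27.7]
opening: 0.0001
t 3.33 tcp [0.5729 0.2005 0.1196] go cm [-0.01 -0.04  0.01] F [-11.7   0.1  27.7] x [-0.145 -0.989  0.007] y [ 0.001 -0.007 -1.   ] op 0.0001
```

View pics/c2.png

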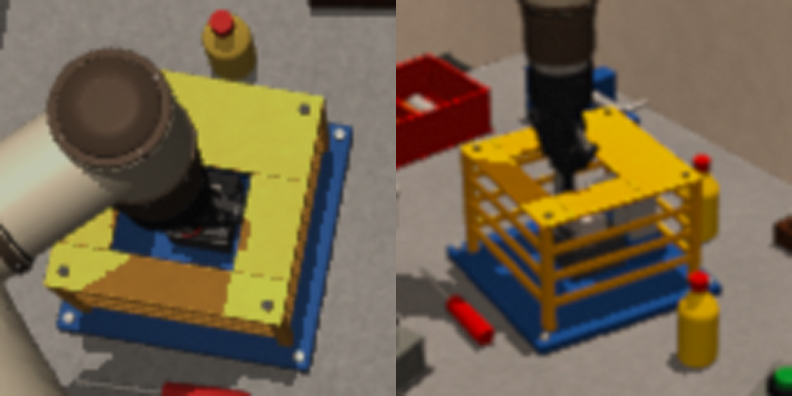

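The picture shows the fingers through the window with clearance all round. The 28 N at z = 0.1196 matches the lever's stop, 40 mm below the plate. I'll hold briefly, then rise straight up.

```bash
python3 -m jog '{"fingers":[1,1,1],"xyz":[[0,0.1,0],[0,0.1,0],[0,0,0]],"yaw":[0,0,0]}'
python3 -m jog '{"fingers":[1,1,1,1],"xyz":[[0,-1.5,0],[0,-3,0],[0,-4,0],[0,-3,0]],"yaw":[0,0,0,0]}'
python3 -c "
from h import *
rel([.5725,-.174,.2])"
```

```text
clock: 3.8
ee_pos: [0.5727, 0.2004, 0.1206]
orientation: [[-0.145, 0.003, 0.989], [-0.989, -0.006, -0.145], [0.005, -1.0, 0.004]]
contact_force: [-0.6, 1.0, 2.2]
opening: -0.0002
clock: 4.3
ee_pos: [0.5719, 0.2003, 0.2361]
orientation: [[-0.145, -0.002, 0.989], [-0.989, -0.009, -0.145], [0.01, -1.0, -0.001]]
contact_force: [0.9, -0.1, 0.6]
opening: -0.0004
t 4.3 tcp [0.5719 0.2003 0.2361] go cm [36.99  3.97  5.5 ] F [ 0.9 -0.1  0.6] x [-0.145 -0.989  0.01 ] y [-0.002 -0.009 -1.   ] op -0.0004
```

```bash
python3 -m jog '{"fingers":[1,1,1,1,1,1,1],"xyz":[[5.5,0,0.8],[5.5,0,0.8],[5.5,0,0.8],[5.5,0,0.8],[5.5,0,0.8],[5.5,0,0.8],[0,0,0]],"yaw":[0,0,0,0,0,0,0]}'
python3 -c "
from h import *
rel([.5725,-.174,.13])
d=grab('top','top3');e=grab('side','side3')
P=pts(d);im=d['image'].astype(int)
A=cv2.resize(d['image'][100:220,130:360],None,fx=3.3,fy=3.3,interpolation=2)
cv2.imwrite('pics/c3.png',A)
m=(im[...,2]>110)&(im[...,1]<70)&(im[...,0]<70)
n,l,st,c=cv2.connectedComponentsWithStats(m.astype(np.uint8))
for i in range(1,n):
    if st[i,4]>15 and 170<c[i][0]<225 and 150<c[i][1]<200: print(c[i],st[i,4],np.median(P[l==i],0),ray(d,*c[i],.12))
e0=e['image'].astype(int);m=(e0[...,1]>e0[...,2]*1.6)&(e0[...,1]>e0[...,0]*1.25)&(e0[...,1]>70)
n,l,st,c=cv2.connectedComponentsWithStats(m.astype(np.uint8))
for i in range(1,n):
    if st[i,4]>15 and 270<c[i][0]<310: print('green side',c[i],st[i,4],ray(e,*c[i],.07),np.median(pts(e)[l==i],0))
"
```

```text
clock: 5.18
ee_pos: [0.5761, -0.1419, 0.2456]
orientation: [[-0.142, 0.013, 0.99], [-0.99, -0.006, -0.142], [0.004, -1.0, 0.013]]
contact_force: [0.2, -0.3, 0.0]
opening: 0.0001
t 5.17 tcp [ 0.5761 -0.1419  0.2456] go cm [ 3.18 11.57 -0.05] F [ 0.2 -0.3  0. ] x [-0.142 -0.99   0.004] y [ 0.013 -0.006 -1.   ] op 0.0001
[196.18032787 176.67213115] 61 [0.57271627 0.20208518 0.11820531] [0.57272173 0.20139732 0.12      ]
green side [288.65  213.525] 40 [ 0.57573419 -0.17509435  0.07      ] [ 0.57292463 -0.17792829  0.0730861 ]
```

View pics/c3.png

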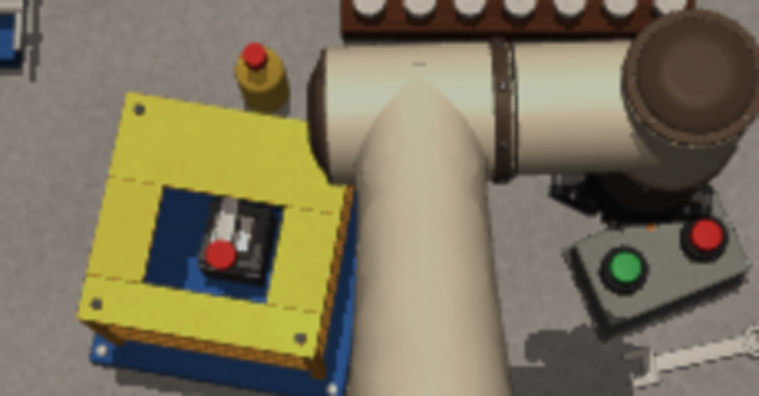

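The lever pad now reads z = 0.118, so it is fully down and has stayed there. The arm's sideways wrist link extends close to the guard, so I'll check its height before going down.

Run:
```python
from h import *
d=dict(np.load('top3.npz'));P=pts(d)
for x,y in[(325,110),(340,110),(400,110),(440,60),(440,150),(420,250),(420,350),(560,110),(690,60)]:
    print((x,y),P[int(100+y/3.3),int(130+x/3.3)].round(3))
e=dict(np.load('side3.npz'));cv2.imwrite('pics/c4.png',e['image'])
print(readout.state()['joint_pos'].round(1))
```

```text
(325, 110) [0.554 0.075 0.582]
(340, 110) [0.554 0.065 0.58 ]
(400, 110) [0.552 0.031 0.587]
(440, 60) [0.585 0.007 0.579]
(440, 150) [0.525 0.008 0.598]
(420, 250) [0.462 0.019 0.623]
(420, 350) [0.402 0.019 0.653]
(560, 110) [ 0.555 -0.062  0.579]
(690, 60) [ 0.575 -0.134  0.606]
[  2.3  18.   -3.7   0.4 -67.6  79.6]
```

View pics/c4.png

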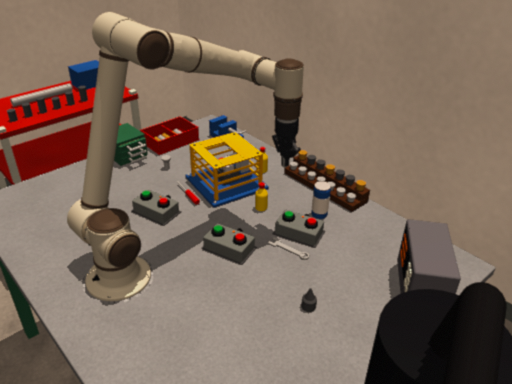

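The side view shows the arm link high up, with its top at about 0.58 m. A 17 cm descent leaves it well clear of the guard and bottles.

```bash
python3 -m jog '{"fingers":[1,1,1,1],"xyz":[[3.2,2,-0.1],[0,4,0],[0,4,0],[0,0,0]],"yaw":[0,0,0,0]}'
python3 -c "
from h import *
rel([.573,-.175,.073])"
```

```text
clock: 5.78
ee_pos: [0.5748, -0.1668, 0.1456]
orientation: [[-0.131, 0.018, 0.991], [-0.991, -0.006, -0.131], [0.003, -1.0, 0.018]]
contact_force: [0.2, -0.4, 0.9]
opening: 0.0001
t 5.78 tcp [ 0.5748 -0.1668  0.1456] go cm [ 0.81  7.26 -0.21] F [ 0.2 -0.4  0.9] x [-0.131 -0.991  0.003] y [ 0.018 -0.006 -1.   ] op 0.0001
```

```bash
python3 -m jog '{"fingers":[1,1,1,1],"xyz":[[0.8,2.5,-0.2],[0,2.2,0],[0,1.2,0],[0,0,0]],"yaw":[0,0,0,0]}'
python3 -c "
from h import *
rel([.573,-.175,.073])"
```

```text
clock: 6.28
ee_pos: [0.5796, -0.1718, 0.0933]
orientation: [[-0.122, 0.031, 0.992], [-0.992, -0.008, -0.122], [0.004, -0.999, 0.032]]
contact_force: [0.7, -0.9, 1.3]
opening: -0.0002
t 6.28 tcp [ 0.5796 -0.1718  0.0933] go cm [ 0.39  2.01 -0.68] F [ 0.7 -0.9  1.3] x [-0.122 -0.992  0.004] y [ 0.031 -0.008 -0.999] op -0.0002
```

```bash
python3 -m jog '{"fingers":[1,1,1],"xyz":[[0.4,0.2,-0.7],[0,0.5,-0.2],[0,0,0]],"yaw":[0,0,0]}'
python3 -c "
from h import *
rel([.573,-.175,.073])"
```

```text
clock: 6.65
ee_pos: [0.5714, -0.1747, 0.0886]
orientation: [[-0.121, 0.036, 0.992], [-0.993, -0.009, -0.121], [0.004, -0.999, 0.037]]
contact_force: [-0.2, -0.0, 0.2]
opening: 0.0001
t 6.65 tcp [ 0.5714 -0.1747  0.0886] go cm [0.   1.57 0.11] F [-0.2 -0.   0.2] x [-0.121 -0.993  0.004] y [ 0.036 -0.009 -0.999] op 0.0001
```

Centred on the cap. I'll press in small steps.

```bash
python3 -m jog '{"fingers":[1,1,1],"xyz":[[0,0.8,0],[0,0.8,0],[0,0.5,0]],"yaw":[0,0,0]}'
python3 -c "
from h import *
rel([.573,-.175,.066])"
```

```text
clock: 7.02
ee_pos: [0.5726, -0.1751, 0.0673]
orientation: [[-0.121, 0.037, 0.992], [-0.993, -0.009, -0.121], [0.005, -0.999, 0.038]]
contact_force: [-2.1, 1.2, 3.9]
opening: -0.0
t 7.03 tcp [ 0.5726 -0.1751  0.0673] go cm [-0.01  0.13  0.03] F [-2.1  1.2  3.9] x [-0.121 -0.993  0.005] y [ 0.037 -0.009 -0.999] op -0.0
```

```bash
python3 -m jog '{"fingers":[1,1],"xyz":[[0,0.4,0],[0,0.3,0]],"yaw":[0,0]}'
python3 -c "
from h import *
rel([.573,-.175,.066])"
```

```text
clock: 7.28
ee_pos: [0.5728, -0.1751, 0.0659]
orientation: [[-0.118, 0.036, 0.992], [-0.993, -0.011, -0.118], [0.007, -0.999, 0.037]]
contact_force: [-8.3, 5.0, 22.0]
opening: -0.0001
t 7.28 tcp [ 0.5728 -0.1751  0.0659] go cm [-0.01 -0.01  0.02] F [-8.3  5.  22. ] x [-0.118 -0.993  0.007] y [ 0.036 -0.011 -0.999] op -0.0001
```

22 N with no further travel means the button is fully in. I'll hold one row and then retract.

```bash
python3 -m jog '{"fingers":[1,1,1,1,1,1,1],"xyz":[[0,0.1,0],[0,-1,0],[0,-2,0],[0,-4,0],[0,-4,0],[0,-4,0],[0,0,0]],"yaw":[0,0,0,0,0,0,0]}'
python3 - <<'E'
from h import *
rel([.573,-.175,.2])
d0=dict(np.load('top0.npz'));d=grab('top','top4');e=grab('side','side4')
e0=e['image'].astype(int);P=pts(e)
m=(e0[...,1]>e0[...,2]*1.6)&(e0[...,1]>e0[...,0]*1.25)&(e0[...,1]>70)
n,l,st,c=cv2.connectedComponentsWithStats(m.astype(np.uint8))
for i in range(1,n):
    if st[i,4]>15 and 270<c[i][0]<310: print('green side',c[i],st[i,4],np.median(P[l==i],0))
cv2.imwrite('pics/c5.png',np.hstack([d['image'][80:320,100:440],e['image'][100:340,130:380]]))
E
```

```text
clock: 8.15
ee_pos: [0.5672, -0.1734, 0.2204]
orientation: [[-0.118, 0.034, 0.992], [-0.993, -0.011, -0.118], [0.007, -0.999, 0.035]]
contact_force: [0.1, 0.1, -1.2]
opening: -0.0001
t 8.15 tcp [ 0.5672 -0.1734  0.2204] go cm [0.08 2.06 0.52] F [ 0.1  0.1 -1.2] x [-0.118 -0.993  0.007] y [ 0.034 -0.011 -0.999] op -0.0001
green side [288.65  213.525] 40 [ 0.57128705 -0.17842932  0.07371448]
```

View pics/c5.png

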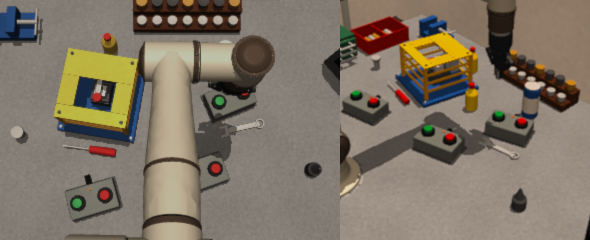

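The picture shows the arm clear of everything, the green button back at its original pixel, and the bottles, can and tools undisturbed. I'll hand in.

```bash
python3 -c "
from h import *
print(ctrl.job_done())"
```

```text
the job is handed in; nothing more can be done
None
```

I pressed the clamp lever down onto its stop through the guard window, then pressed the green button on the rightmost control box and let it go. I handed the job in at about 8.3 s of the 43 s allowed, and no verdict was reported.

- **Lever:** it took 28 N at tool height z = 0.1196 m. After I pulled out, the pad still read z ≈ 0.118 m, 42 mm below the guard's upper face. The task gives 40 mm for fully down.
- **Green button:** it took 22 N with no further travel at z = 0.066 m, against 5 N needed. After release it was back at the same pixel as before, 0.6 mm different in depth.
- **Guard:** the pictures showed clearance between fingers and window, but I had no separate reading of guard contact. While pressing the lever I also saw a 12 N sideways force, which I took to be friction on the pad. It dropped to about 1 N when I eased off.
- **Everything else:** the last pictures showed the arm clear of the scene and the bottles, can, wrench, screwdriver and live centre undisturbed. I judged these, the collet, the red button and the blank by eye only; none was measured again.

The side-view camera placed the pad and the button 3–5 mm away from the top view. I used the top-view positions, nudging the pad target 1 mm and the button target 1 mm towards the side view, and both presses landed.

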